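# Load the thread rack from light to dark

## Robot

A 6-joint arm with a two-finger parallel gripper is mounted at the origin on a cart in front of the work surface, level with it; the furniture and walls round the work are solid. World frame = base frame: x ahead of the robot, y to its left, z up, the work surface at z = 0. Lengths are in m, angles in rad, forces in N, time in s.
With the tool pointing down it reaches from about 0.25 to 0.725 m from the base axis. Payload 4 kg.
Tool frame: the origin (TCP) lies midway between the tips of the shut fingers; the grasp point (between the pads) lies bot.grip_point_offset behind it (bot.grip_point_offset is the distance from the TCP to the grasp point, in m); z points along the fingers, y is the direction in which the jaws open and shut (so a half turn about z gives the same grasp; the last joint's range is limited). The gripper opens to 85 mm and grips with 20 to 120 N. Pads are 22 mm wide; open, the fingers measure 114 mm over their backs; the gripper's body (76 mm by 85 mm) begins 54 mm behind the grasp point. The pads swing forward as they close: fully open they stand 13 mm farther back than shut.
Start: joints at [-1.155, 0.241, 0.005, 1.335, 0, 1.571], TCP at [0.202, -0.457, 0.231] pointing down, gripper open.
Joint ranges: [-2.72, 2.72], [-1.05, 1.87], [-1.09, 1.28], [-1.99, 2.15], [-1.42, 1.44], [-3.14, 3.14]. Speed limits (rad/s): [2.79, 2.79, 3.14, 3.14, 3.14, 3.14].

## Interface

Orientations are given as a rotation vector (axis times angle).
In Python, from workcell import bot, eyes, spotter gives the robot as it stands.
- The arm moves only by the tool play_rows, never from a script. Its argument "series" is text: rows parted by semicolons, each of 7 numbers parted by spaces: the shift along the tool's x, y, z in m, then the turn, a rotation vector about the tool's x, y, z in rad, then the finger opening in m, from 0 to 0.0854. A call has 1 to 8 rows; each row is the pose to reach, as a shift and turn from the pose commanded when the call began, along the tool's axes at that moment; what a row does not reach only later rows make up. A row lasts 1/8 s, in which the tool goes at most 62.5 mm and 10.7 degrees, less where a joint would pass 70% of its speed; a pose out of reach is approached as far as the arm can. A call with a gripper value outside its range is refused whole. The fingers move at their own pace and stop on an object; the grip force is fixed at half the most. Time passes only in rows, so rows that repeat a pose let the fingers close. It gives the time, the measured TCP pose, the force and the opening at its end, in the units of the state.
- bot.get_state(): the state, without advancing time (a new reading comes with each control period).
- eyes.capture(name): name is "side" or "top"; returns the picture (480x640x3 uint8, red, green, blue); there is no depth.
- eyes.calibration(name): a dict with "fx", "fy", "cx", "cy" (pixels), "T" (4x4, takes a point from camera to world coordinates). Camera axes: x right, y down, z forward; pixel columns grow to the right and rows downward; lengths in m; the calibration is good to about 2 mm. A picture is of the moment at which its call begins. calibration takes no time and is no camera call.
- bot.hand_in(): hands the job in, once; it reports no verdict.
Trained networks look in the newest picture that a camera, given by its name, has taken for a name from the list of things; names that differ only in an ending like _2 or _b are one class to them, and where a whole thing is asked for, a point or a joint stands for the part that bears it (a point fixed in the world has none). Each returns a list of dicts, best first, with "confidence" (0 to 1); they miss things now and then, are a little off and sometimes report something else, mostly with a low value. They report only what shows in the picture. A call takes as long as a camera call.
- spotter.recognise(target, camera): "rect" ([left, top, right, bottom] in pixels, round what is visible of it).
- spotter.outline_of(target, camera): "mask" (480x640 bool, what is visible of it) and "rect" ([left, top, right, bottom] in pixels, round what is visible of it).
- spotter.pinpoint(target, camera): "point" ([column, row] in pixels: a listed point, or the origin of a listed thing).
The state is a dict: "t": time; "qpos": joint angles; "joint_velocities": joint speeds; "joint_torque": joint torques, N m; "eef_pos": TCP position; "tcp_rot": TCP orientation; "ft_force": force on the tool from outside, world axes, zero at the start; "torque": the same for the moment, N m; "gripper_width": opening from 0.0 (shut) to 1.0 (fully open).
Only numpy, scipy, OpenCV 4.12 (cv2) and the standard library are available. Lean on these libraries where they do the work, as an engineer would, in place of code of your own. Each camera call takes 0.05 s, during which the arm holds its last target. There are 200 camera calls.

## Task

Load the wooden thread rack for a shaded stitching job: stand the four slim spools (cream, mustard, red and navy) upright in its wells, one to a well and right down on the floor of it, in order of shade from the lightest next to the white button to the darkest next to the black button. Leave the green spool, the big grey cone and the rolled tape undisturbed where they are.

Things in the scene. Friction and masses are not known exactly. Their poses are not given: they have to be found in the camera images.
- thread_rack: Fixed pale wooden bar with darker end caps, 66 mm wide (its x), 292 long (its y), 24 high. Origin: middle of its underside, z up. Four round wells open at the top, centres at x = 0, y = -78, -26, 26, 78 mm, each 46 mm across, 14 deep, its flat grey floor 10 mm above the origin. On the end caps, at y = +-127 mm, lies a coat button each. The sewing machine before it is 0.25 m high.
- button_white: Flat white coat button, 32 mm across, 5 mm thick, fixed on the top face of one end of the thread rack (which end varies); it marks the light end. Origin at the centre of its underside.
- button_black: Flat black coat button, 32 mm across, 5 mm thick, fixed on the top face of the other end of the thread rack; it marks the dark end. Origin at the centre of its underside.
- spool_cream: Slim spool of cream (the lightest of the four) thread, loose, 22 g, a cylinder 29 mm in diameter and 54 mm high, with a label of the same shade on its top, standing upright on the table. Origin at the centre of its underside, z up along its axis.
- spool_mustard: Slim spool of mustard yellow (second lightest) thread, loose, 22 g, a cylinder 29 mm in diameter and 59 mm high, with a label of the same shade on its top, standing upright on the table. Origin at the centre of its underside, z up along its axis.
- spool_red: Slim spool of red (third, darker than mustard) thread, loose, 22 g, a cylinder 29 mm in diameter and 60 mm high, with a label of the same shade on its top, standing upright on the table. Origin at the centre of its underside, z up along its axis.
- spool_navy: Slim spool of navy blue (the darkest) thread, loose, 22 g, a cylinder 29 mm in diameter and 61 mm high, with a label of the same shade on its top, standing upright on the table. Origin at the centre of its underside, z up along its axis.
- spool_green: Squat wooden spool of green thread, 33 mm in diameter, 36 mm high, standing loose on the table; not one of the set, stays where it is. Origin at the centre of its underside.
- spool_grey: Big cone of grey thread, 54 mm in diameter, 86 mm high, standing loose on the table; not one of the set, stays where it is. Origin at the centre of its underside.
- rolled_tape: Rolled-up yellow measuring tape, 49 x 52 mm, 15 mm high, lying loose on the table near the wall; stays where it is. A narrow wall shelf hangs 0.67 m above it and its surroundings: keep the arm low there. Origin at the centre of its underside.

How it is judged:
By the outcome, as a careful person would: the job done as asked, in the order asked, and still so for the second after the job is handed in, with the robot touching nothing.
It also fails if it takes over 99 s, if anything falls off the work surface, if the arm or the gripper's body presses on something with over 40 N, if the wrist force passes 120 N, or if a joint passes its speed limit or range.

## Working session

There is one attempt and no reset: what is moved stays moved. The work goes in short steps, Python scripts to look and compute and a tool call to move; the robot and the scene stay as the last step left them, time stands still between calls to the robot, and variables do not carry over. Pictures are saved under pics/ and viewed, about 12 in all and at most 16, crops included, and the job is handed in when it is done.

Besides the shell and the picture viewer there is one more tool, called after "Emit:" by a JSON object that holds its "op" and its "data", one argument or row to a line. play_rows: Moves the arm, as the interface text tells. Its arguments: {"type":"object","properties":{"series":{"type":"string"}},"required":["series"]}

```bash
mkdir -p pics
cat > h.py <<'E'
import numpy as np, cv2
from workcell import bot, eyes, spotter
def snap(cam,fn):
    im=eyes.capture(cam); cv2.imwrite('pics/'+fn,im[:,:,::-1]); return im
def ray(cam,px,z):
    c=eyes.calibration(cam); T=np.array(c['T'])
    d=T[:3,:3]@np.array([(px[0]-c['cx'])/c['fx'],(px[1]-c['cy'])/c['fy'],1]); o=T[:3,3]
    return o+d*(z-o[2])/d[2]
def proj(cam,p):
    c=eyes.calibration(cam); T=np.array(c['T']); q=T[:3,:3].T@(np.array(p)-T[:3,3])
    return np.array([c['fx']*q[0]/q[2]+c['cx'],c['fy']*q[1]/q[2]+c['cy']])
E
python3 - <<'E'
from h import *
np.set_printoptions(precision=4,suppress=True)
s=bot.get_state();print(s, bot.grip_point_offset)
for c in('top','side'):
    snap(c,c+'0.png');k=eyes.calibration(c);print(c,k)
for n in ['thread_rack','button_white','button_black','spool_cream','spool_mustard','spool_red','spool_navy','spool_green','spool_grey','rolled_tape']:
    for c in('top','side'):
        print(n,c,[(np.round(r['point']),round(r['confidence'],2),ray(c,r['point'],.024 if 'button' in n else 0)[:2]) for r in spotter.pinpoint(n,c)[:2]])
E
```

```text
{'t': 0.0, 'qpos': array([-1.155 ,  0.2414,  0.0037,  1.3352,  0.    ,  1.5708]), 'joint_velocities': array([-0.0004, -0.0001,  0.0008, -0.0004,  0.0016, -0.001 ]), 'joint_torque': array([  0.0012, -37.2316,  25.2409,   0.0169,   0.0001,  -0.    ]), 'eef_pos': array([ 0.2017, -0.4568,  0.2304]), 'tcp_rot': array([-3.0719, -0.648 ,  0.0007]), 'ft_force': array([ 0.0898, -0.4133, -0.5359]), 'torque': array([ 0.0031, -0.0041, -0.0344]), 'gripper_width': 0.9985380177223137} 0.0187
top {'fx': 532.1188457410823, 'fy': 532.1188457410823, 'cx': 325.62928691337453, 'cy': 240.06215510154266, 'T': array([[ 0.0087, -0.9974,  0.0716,  0.5411],
       [-0.9999, -0.0082,  0.0064,  0.1024],
       [-0.0058, -0.0717, -0.9974,  1.3744],
       [ 0.    ,  0.    ,  0.    ,  1.    ]])}
side {'fx': 566.5651294359035, 'fy': 566.5651294359035, 'cx': 315.38113421263705, 'cy': 238.30174551229032, 'T': array([[-0.3483, -0.74  ,  0.5753, -0.1279],
       [-0.9374,  0.2758, -0.2127,  0.3821],
       [-0.0013, -0.6134, -0.7898,  1.107 ],
       [ 0.    ,  0.    ,  0.    ,  1.    ]])}
thread_rack top [(array([321.
[... 1109 characters left out ...]
[ 0.5349, -0.1819]))]
spool_navy side [(array([438., 252.]), 0.83, array([ 0.5358, -0.1808]))]
spool_green top [(array([467., 209.]), 0.6, array([ 0.7237, -0.256 ])), (array([436., 203.]), 0.44, array([ 0.7396, -0.1736]))]
spool_green side [(array([401., 196.]), 0.74, array([ 0.7311, -0.1745])), (array([380., 204.]), 0.28, array([ 0.7269, -0.112 ]))]
spool_grey top [(array([466., 208.]), 0.77, array([ 0.7261, -0.2539]))]
spool_grey side [(array([428., 193.]), 0.98, array([ 0.7161, -0.2471]))]
rolled_tape top [(array([413., 202.]), 0.54, array([ 0.7401, -0.1141]))]
rolled_tape side [(array([378., 202.]), 0.59, array([ 0.7349, -0.1122])), (array([429., 193.]), 0.25, array([ 0.7148, -0.2497]))]
```

View pics/top0.png

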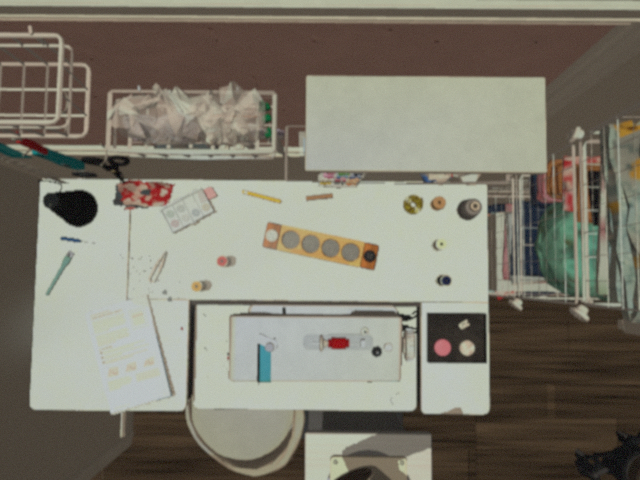

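View pics/side0.png

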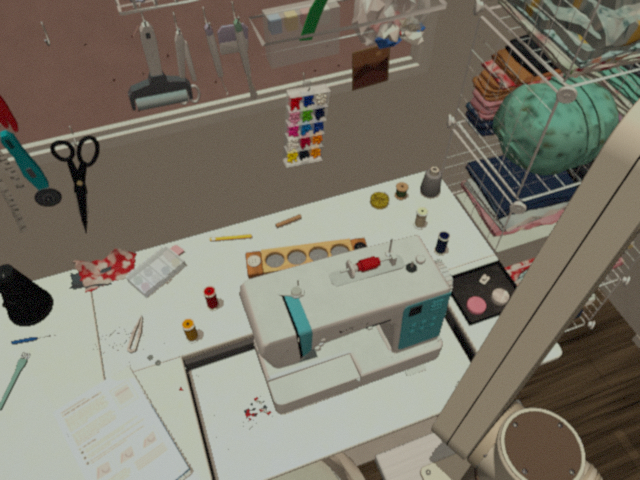

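The top view shows cream at (439,244), navy (444,280), mustard (201,286), red (224,261) and the rack from the white button (272,235) to the black button (370,256). The machine stands in front of the rack. I'll refine the positions with outlines next.

Run:
```python
from h import *
np.set_printoptions(precision=4,suppress=True)
for c in('top','side'): eyes.capture(c)
H=dict(spool_cream=.054,spool_mustard=.059,spool_red=.06,spool_navy=.061,button_white=.053,button_black=.053)
for n,h in H.items():
    for c in('top','side'):
        for r in spotter.outline_of(n,c)[:2]:
            m=np.argwhere(r['mask']).mean(0)[::-1]; print(n,c,round(r['confidence'],2),m,r['mask'].sum(),ray(c,m,h/2)[:2])
for p in [(230,315),(403,315),(403,380),(230,380)]: print(ray('top',p,.25))
s=bot.get_state(); print(s['eef_pos'],s['tcp_rot'])
```

```text
spool_cream top 0.55 [438.4742 244.8454] 97 [ 0.6281 -0.1751]
spool_cream side 0.66 [420.5714 217.0443] 203 [ 0.6302 -0.1771]
spool_mustard top 0.53 [198.9379 286.0621] 161 [0.5188 0.4295]
spool_mustard side 0.66 [189.6951 330.497 ] 328 [0.5168 0.4306]
spool_mustard side 0.51 [431.2545 183.0127] 550 [ 0.7225 -0.2545]
spool_red top 0.57 [223.5765 261.1353] 170 [0.5821 0.3686]
spool_red side 0.49 [211.0833 298.5072] 276 [0.5787 0.3684]
spool_red side 0.22 [441.6604 242.8981] 265 [ 0.5381 -0.1861]
spool_navy top 0.71 [437.3942 203.5328] 137 [ 0.7331 -0.1723]
spool_navy top 0.47 [443.1159 280.7246] 138 [ 0.5375 -0.1854]
spool_navy side 0.54 [441.7711 242.5904] 249 [ 0.5385 -0.1865]
button_white top 0.46 [271.157  235.5455] 121 [0.6483 0.2496]
[0.4625 0.309  0.25  ]
[ 0.4658 -0.0539  0.25  ]
[ 0.3317 -0.0537  0.25  ]
[0.3282 0.3061 0.25  ]
[ 0.202  -0.4574  0.2313] [ 3.0739  0.6484 -0.    ]
```

Emit:
{"op": "play_rows", "data": {
  "series": "0.307 -0.156 0.03 0 0 -0.94 0.065;0.307 -0.156 0.03 0 0 -0.94 0.065;0.307 -0.156 0.03 0 0 -0.94 0.065;0.307 -0.156 0.03 0 0 -0.94 0.065;0.307 -0.156 0.03 0 0 -0.94 0.065;0.307 -0.156 0.03 0 0 -0.94 0.065;0.307 -0.156 0.03 0 0 -0.94 0.065"
}}

```text
t: 2.68
eef_pos: [0.4208, -0.1889, 0.201]
tcp_rot: [-2.442, -1.976, 0.0]
ft_force: [-0.5, 0.1, 0.1]
gripper_width: 0.76
```

```bash
cat >> h.py <<'E'
from scipy.spatial.transform import Rotation as Ro
def to(*ps):
    s=bot.get_state(); R=Ro.from_rotvec(s['tcp_rot']); print('t',round(s['t'],2),'tcp',np.round(s['eef_pos'],4),'xax',np.round(R.as_matrix()[:,0],3),'z',np.round(R.as_matrix()[:,2],3),'f',np.round(s['ft_force'],1),'w',round(s['gripper_width']*.0854,4))
    for p in ps: print(p,'->',np.round(R.inv().apply(np.array(p)-s['eef_pos']),4))
E
python3 - <<'E'
from h import *
to((.538,-.186,.15),(.538,-.186,.024))
im=snap('top','top1.png')
x0,y0,x1,y1=255,210,390,280
cv2.imwrite('pics/c1.png',cv2.resize(im[y0:y1,x0:x1,::-1],None,fx=5.5,fy=5.5,interpolation=cv2.INTER_CUBIC))
g=cv2.resize(im[y0:y1,x0:x1],None,fx=4,fy=4,interpolation=cv2.INTER_CUBIC)
c=cv2.HoughCircles(cv2.cvtColor(g,cv2.COLOR_RGB2GRAY),cv2.HOUGH_GRADIENT,1,50,param1=80,param2=18,minRadius=28,maxRadius=48)
for q in c[0][:8]:
    p=(q[0]/4+x0-.375,q[1]/4+y0-.375); print(p,q[2]/4,ray('top',p,.022)[:2])
E
```

```text
t 2.67 tcp [ 0.4208 -0.1889  0.201 ] xax [0.209 0.978 0.   ] z [-0.  0. -1.] f [-0.5  0.1  0.1] w 0.0649
(0.538, -0.186, 0.15) -> [0.0273 0.114  0.051 ]
(0.538, -0.186, 0.024) -> [0.0273 0.114  0.177 ]
(np.float32(370.0), np.float32(257.5)) 7.425 [ 0.59474766 -0.00210579]
```

View pics/c1.png

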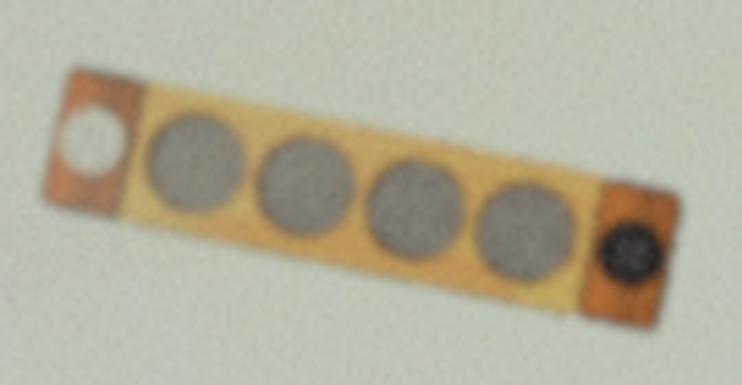

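The crop shows wells at crop pixels (196,162), (306,187), (415,209) and (525,232). The white button is at (93,139) and the black at (631,253).

Emit:
{"op": "play_rows", "data": {
  "series": "0.027 0.114 0.05 0 0 0 0.065;0.027 0.114 0.05 0 0 0 0.065;0.027 0.114 0.05 0 0 0 0.065;0.027 0.114 0.11 0 0 0 0.065;0.027 0.114 0.14 0 0 0 0.065;0.027 0.114 0.177 0 0 0 0.065;0.027 0.114 0.177 0 0 0 0.065;0.027 0.114 0.177 0 0 0 0.0"
}}

```text
t: 3.72
eef_pos: [0.5373, -0.1898, 0.0263]
tcp_rot: [2.447, 1.967, 0.002]
ft_force: [-0.6, 0.3, 0.4]
gripper_width: 0.564
```

Emit:
{"op": "play_rows", "data": {
  "series": "0 0 0 0 0 0 0;0 0 0 0 0 0 0;0 0 0 0 0 0 0;0 0 0 0 0 0 0;0 0 -0.05 0 0 0 0;0 0 -0.1 0 0 0 0;0 0 -0.1 0 0 0 0"
}}

```text
t: 4.6
eef_pos: [0.5407, -0.1899, 0.1304]
tcp_rot: [2.439, 1.964, 0.01]
ft_force: [-0.2, 0.0, -0.0]
gripper_width: 0.319
```

Run:
```python
from h import *
P=[]
for n,u,v,z in [('w',93,139,.029),('1',196,162,.018),('2',306,187,.018),('3',415,209,.018),('4',525,232,.018),('b',631,253,.029)]:
    p=((u+.5)/5.5+255-.5,(v+.5)/5.5+210-.5); P.append(ray('top',p,z)[:2]); print(n,P[-1])
P=np.array(P); s=np.array([127,78,26,-26,-78,-127])/1000
A=np.c_[np.ones(6),s]; k,*_=np.linalg.lstsq(A,P,rcond=None); print(k, np.linalg.norm(k[1]))
d=k[1]/np.linalg.norm(k[1]); W=[k[0]+d*t for t in s[1:5]]; print(np.round(W,4))
to((.61,-.13,.14),(*W[3],.14),(*W[3],.036))
im=snap('side','s1.png'); cv2.imwrite('pics/s1c.png',cv2.resize(im[150:350,300:560,::-1],None,fx=3,fy=3))
```

```text
w [0.64982647 0.24848511]
1 [0.64038162 0.20159425]
2 [0.6291599  0.15032017]
3 [0.61934751 0.09960668]
4 [0.60908954 0.04850353]
b [5.99283778e-01 1.71146329e-04]
[[0.6245148  0.12478015]
 [0.19910931 0.97853773]] 0.9985893059185884
[[0.6401 0.2012]
 [0.6297 0.1503]
 [0.6193 0.0993]
 [0.609  0.0483]]
t 4.6 tcp [ 0.5407 -0.1899  0.1304] xax [ 0.213  0.977 -0.001] z [ 0.011 -0.004 -1.   ] f [-0.2  0.  -0. ] w 0.0272
(0.61, -0.13, 0.14) -> [ 0.0732  0.055  -0.0091]
(np.float64(0.6089623349444514), np.float64(0.04834637894563938), 0.14) -> [ 0.2473  0.016  -0.0098]
(np.float64(0.6089623349444514), np.float64(0.04834637894563938), 0.036) -> [0.2474 0.0148 0.0942]
```

View pics/s1c.png

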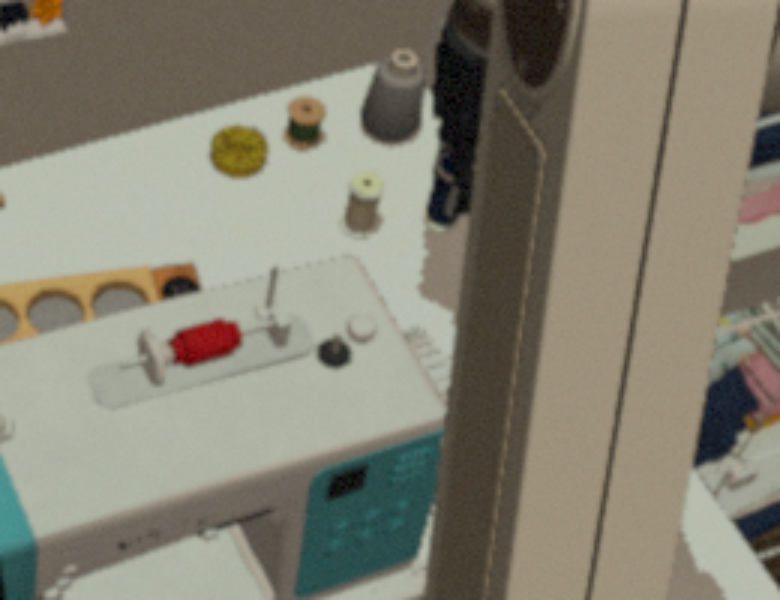

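Run:
```python
from h import *
for z in (.15,.2,.25,.3,.35,.4,.45): print(z,proj('side',(.535,-.19,z)))
print(bot.get_state()['qpos'])
from h import eyes
im=snap('side','s2.png')
```

```text
0.15 [453.33070247 210.67129632]
0.2 [457.76879006 195.52640908]
0.25 [462.50393854 179.36780735]
0.3 [467.56700606 162.09018832]
0.35 [472.99327803 143.57314117]
0.4 [478.82329069 123.67833681]
0.45 [485.10384554 102.24606604]
[-3.37695874e-01  4.37431809e-01  9.85887497e-03  1.13634022e+00
 -8.78131299e-06  1.44787082e+00]
```

View pics/s2.png

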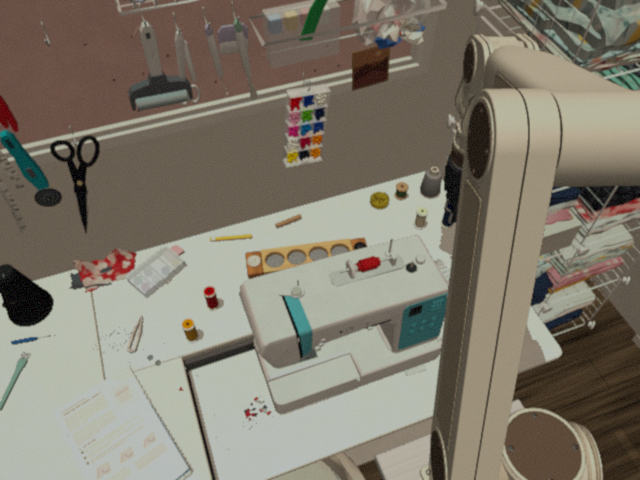

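Navy is held (opening 27 mm). The forearm runs high, well above the machine.

Emit:
{"op": "play_rows", "data": {
  "series": "0.247 0.016 -0.01 0 0 0 0;0.247 0.016 -0.01 0 0 0 0;0.247 0.016 -0.01 0 0 0 0;0.247 0.016 -0.01 0 0 0 0;0.247 0.016 -0.01 0 0 0 0;0.247 0.016 -0.01 0 0 0 0"
}}

```text
t: 5.45
eef_pos: [0.604, 0.0493, 0.1326]
tcp_rot: [-2.445, -1.97, 0.005]
ft_force: [0.2, -0.3, -1.2]
gripper_width: 0.324
```

Run:
```python
from h import *
to((.609,.0483,.08),(.609,.0483,.037))
im=snap('top','t3.png');im2=snap('side','s3.png')
a=cv2.resize(im[200:320,250:400],(600,480),interpolation=cv2.INTER_CUBIC)
b=cv2.resize(im2[60:310,220:480],(499,480),interpolation=cv2.INTER_CUBIC)
cv2.imwrite('pics/m3.png',cv2.resize(np.hstack([a,b])[:,:,::-1],(800,350)))
```

```text
t 5.45 tcp [0.604  0.0493 0.1326] xax [ 0.212  0.977 -0.002] z [-0.003 -0.001 -1.   ] f [ 0.2 -0.3 -1.2] w 0.0276
(0.609, 0.0483, 0.08) -> [0.0002 0.0053 0.0526]
(0.609, 0.0483, 0.037) -> [0.0002 0.0054 0.0956]
```

View pics/m3.png

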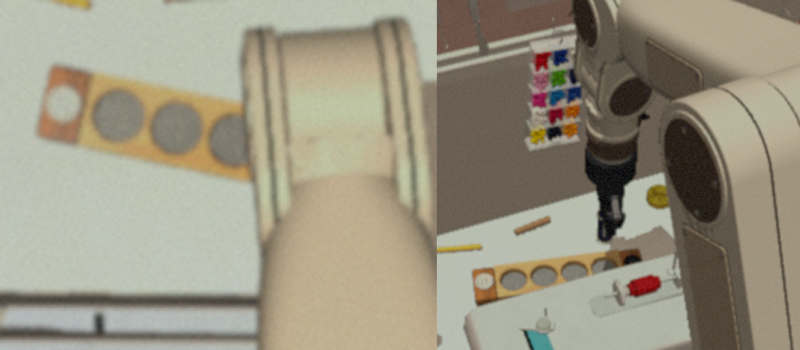

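Emit:
{"op": "play_rows", "data": {
  "series": "0 0.004 0.05 0 0 0 0;0 0.004 0.085 0 0 0 0;0 0.004 0.098 0 0 0 0;0 0.004 0.098 0 0 0 0;0 0.004 0.098 0 0 0 0.045;0 0.004 0.098 0 0 0 0.045;0 0.004 0.098 0 0 0 0.045"
}}

```text
t: 6.42
eef_pos: [0.6093, 0.0482, 0.0365]
tcp_rot: [2.447, 1.97, 0.001]
ft_force: [-0.6, 0.6, 0.7]
gripper_width: 0.529
```

Run:
```python
from h import *
to((.609,.0483,.14))
```

```text
t 6.42 tcp [0.6093 0.0482 0.0365] xax [0.214 0.977 0.   ] z [ 0.  0. -1.] f [-0.6  0.6  0.7] w 0.0452
(0.609, 0.0483, 0.14) -> [-0.     -0.0003 -0.1035]
```

Emit:
{"op": "play_rows", "data": {
  "series": "0 0 -0.06 0 0 0 0.045;0 0 -0.11 0 0 0 0.045;0.307 -0.097 -0.11 0 0 0 0.065;0.307 -0.097 -0.11 0 0 0 0.065;0.307 -0.097 -0.11 0 0 0 0.065;0.307 -0.097 -0.11 0 0 0 0.065;0.307 -0.097 -0.11 0 0 0 0.065;0.307 -0.097 -0.11 0 0 0 0.065"
}}

```text
t: 7.42
eef_pos: [0.5783, 0.3738, 0.1457]
tcp_rot: [-2.44, -1.977, -0.001]
ft_force: [0.4, -0.4, -0.4]
gripper_width: 0.759
```

Run:
```python
from h import *
to((.5805,.3685,.08),(.5805,.3685,.025))
im=snap('top','t4.png');im2=snap('side','s4.png')
a=cv2.resize(im[210:300,270:400],(693,480),interpolation=cv2.INTER_CUBIC)
b=cv2.resize(im2[150:350,160:390],(552,480),interpolation=cv2.INTER_CUBIC)
cv2.imwrite('pics/m4.png',cv2.resize(np.hstack([a,b])[:,:,::-1],(800,308)))
```

```text
t 7.42 tcp [0.5783 0.3738 0.1457] xax [0.207 0.978 0.001] z [-0.     0.001 -1.   ] f [ 0.4 -0.4 -0.4] w 0.0648
(0.5805, 0.3685, 0.08) -> [-0.0048  0.0033  0.0657]
(0.5805, 0.3685, 0.025) -> [-0.0049  0.0033  0.1207]
```

View pics/m4.png

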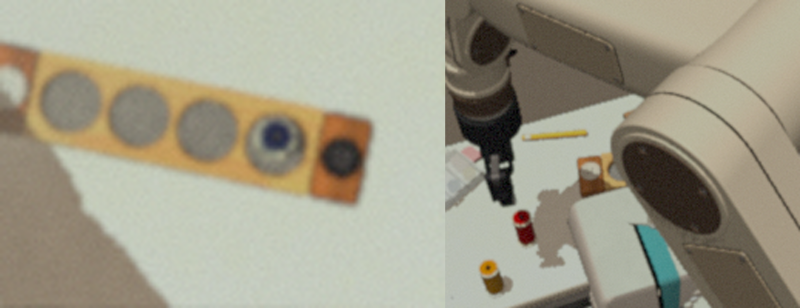

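Navy stands in the well beside the black button. Next I'll pick red.

Emit:
{"op": "play_rows", "data": {
  "series": "-0.002 0.002 0.05 0 0 0 0.065;-0.002 0.002 0.09 0 0 0 0.065;-0.002 0.002 0.12 0 0 0 0.065;-0.002 0.002 0.12 0 0 0 0.065;-0.002 0.002 0.12 0 0 0 0;-0.002 0.002 0.12 0 0 0 0;-0.002 0.002 0.12 0 0 0 0;-0.002 0.002 0.12 0 0 0 0"
}}

```text
t: 8.52
eef_pos: [0.5831, 0.3674, 0.0291]
tcp_rot: [2.446, 1.969, 0.007]
ft_force: [0.9, -1.5, 5.9]
gripper_width: 0.321
```

Run:
```python
from h import *
to((.6193,.0993,.14))
```

```text
t 8.53 tcp [0.5831 0.3674 0.0291] xax [0.213 0.977 0.003] z [ 0.004  0.002 -1.   ] f [ 0.9 -1.5  5.9] w 0.0275
(0.6193, 0.0993, 0.14) -> [-0.2539  0.093  -0.1113]
```

Emit:
{"op": "play_rows", "data": {
  "series": "0 0 -0.06 0 0 0 0;0 0 -0.11 0 0 0 0;-0.254 0.093 -0.11 0 0 0 0;-0.254 0.093 -0.11 0 0 0 0;-0.254 0.093 -0.11 0 0 0 0;-0.254 0.093 -0.11 0 0 0 0;-0.254 0.093 -0.11 0 0 0 0;-0.254 0.093 -0.11 0 0 0 0"
}}

```text
t: 9.52
eef_pos: [0.6184, 0.0975, 0.1367]
tcp_rot: [-2.449, -1.967, -0.001]
ft_force: [0.8, 1.5, -1.2]
gripper_width: 0.317
```

Run:
```python
from h import *
to((.6193,.0993,.04))
```

```text
t 9.53 tcp [0.6184 0.0975 0.1367] xax [0.216 0.976 0.001] z [ 0.     0.001 -1.   ] f [ 0.8  1.5 -1.2] w 0.027
(0.6193, 0.0993, 0.04) -> [0.0019 0.0005 0.0967]
```

Emit:
{"op": "play_rows", "data": {
  "series": "0.001 0 0.05 0 0 0 0;0.001 0 0.085 0 0 0 0;0.001 0 0.098 0 0 0 0;0.001 0 0.098 0 0 0 0;0.001 0 0.099 0 0 0 0.045;0.001 0 0.099 0 0 0 0.045;0.001 0 0.099 0 0 0 0.045"
}}

```text
t: 10.4
eef_pos: [0.6185, 0.1, 0.0375]
tcp_rot: [2.447, 1.971, 0.001]
ft_force: [-0.1, 0.2, 0.3]
gripper_width: 0.526
```

Run:
```python
from h import *
to((.518,.43,.14))
```

```text
t 10.4 tcp [0.6185 0.1    0.0375] xax [0.213 0.977 0.   ] z [ 0.  0. -1.] f [-0.1  0.2  0.3] w 0.045
(0.518, 0.43, 0.14) -> [ 0.3011 -0.1684 -0.1025]
```

Emit:
{"op": "play_rows", "data": {
  "series": "0 0 -0.06 0 0 0 0.045;0 0 -0.105 0 0 0 0.045;0.301 -0.168 -0.105 0 0 0 0.065;0.301 -0.168 -0.105 0 0 0 0.065;0.301 -0.168 -0.105 0 0 0 0.065;0.301 -0.168 -0.105 0 0 0 0.065;0.301 -0.168 -0.105 0 0 0 0.065;0.301 -0.168 -0.105 0 0 0 0.065"
}}

```text
t: 11.4
eef_pos: [0.5168, 0.4329, 0.1423]
tcp_rot: [-2.443, -1.974, -0.001]
ft_force: [0.5, 0.5, 0.6]
gripper_width: 0.761
```

Run:
```python
from h import *
to((.518,.43,.026))
im=snap('top','t5.png');im2=snap('side','s5.png')
a=cv2.resize(im[210:300,270:400],(693,480),interpolation=cv2.INTER_CUBIC)
b=cv2.resize(im2[200:400,150:380],(552,480),interpolation=cv2.INTER_CUBIC)
cv2.imwrite('pics/m5.png',cv2.resize(np.hstack([a,b])[:,:,::-1],(800,308)))
```

```text
t 11.4 tcp [0.5168 0.4329 0.1423] xax [0.21  0.978 0.001] z [ 0.     0.001 -1.   ] f [0.5 0.5 0.6] w 0.065
(0.518, 0.43, 0.026) -> [-0.0026  0.0018  0.1163]
```

View pics/m5.png

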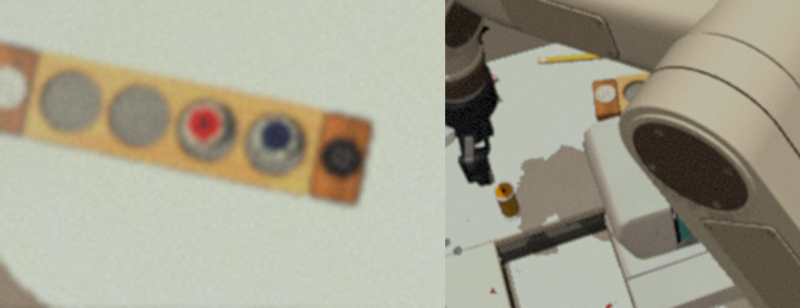

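Red is in the third well, and mustard is under the gripper.

Emit:
{"op": "play_rows", "data": {
  "series": "-0.001 0.001 0.05 0 0 0 0.065;-0.001 0.001 0.09 0 0 0 0.065;-0.001 0.001 0.116 0 0 0 0.065;-0.001 0.001 0.116 0 0 0 0.065;-0.001 0.001 0.116 0 0 0 0;-0.001 0.001 0.116 0 0 0 0;-0.001 0.001 0.116 0 0 0 0;-0.001 0.001 0.116 0 0 0 0"
}}

```text
t: 12.5
eef_pos: [0.5206, 0.4293, 0.0287]
tcp_rot: [2.447, 1.97, 0.007]
ft_force: [1.2, -0.1, 6.4]
gripper_width: 0.326
```

Run:
```python
from h import *
to((.6297,.1503,.14))
```

```text
t 12.5 tcp [0.5206 0.4293 0.0287] xax [0.213 0.977 0.003] z [ 0.004  0.003 -1.   ] f [ 1.2 -0.1  6.4] w 0.0278
(0.6297, 0.1503, 0.14) -> [-0.249   0.1665 -0.1116]
```

Emit:
{"op": "play_rows", "data": {
  "series": "0 0 -0.06 0 0 0 0;0 0 -0.11 0 0 0 0;-0.249 0.166 -0.11 0 0 0 0;-0.249 0.166 -0.11 0 0 0 0;-0.249 0.166 -0.11 0 0 0 0;-0.249 0.166 -0.11 0 0 0 0;-0.249 0.166 -0.11 0 0 0 0;-0.249 0.166 -0.11 0 0 0 0"
}}

```text
t: 13.5
eef_pos: [0.6293, 0.1456, 0.1364]
tcp_rot: [2.453, 1.962, -0.0]
ft_force: [-0.2, 0.3, -0.7]
gripper_width: 0.323
```

Run:
```python
from h import *
to((.6297,.1503,.04))
```

```text
t 13.5 tcp [0.6293 0.1456 0.1364] xax [ 0.219  0.976 -0.001] z [ 0.    -0.001 -1.   ] f [-0.2  0.3 -0.7] w 0.0276
(0.6297, 0.1503, 0.04) -> [ 0.0047 -0.0007  0.0964]
```

Emit:
{"op": "play_rows", "data": {
  "series": "0.002 0 0.05 0 0 0 0;0.002 0 0.085 0 0 0 0;0.002 0 0.098 0 0 0 0;0.002 0 0.098 0 0 0 0;0.002 0 0.099 0 0 0 0.045;0.002 0 0.099 0 0 0 0.045;0.002 0 0.099 0 0 0 0.045"
}}

```text
t: 14.38
eef_pos: [0.6287, 0.1519, 0.0374]
tcp_rot: [2.447, 1.971, 0.0]
ft_force: [0.1, -0.8, -0.1]
gripper_width: 0.528
```

Run:
```python
from h import *
to((.629,-.176,.14))
```

```text
t 14.38 tcp [0.6287 0.1519 0.0374] xax [0.213 0.977 0.   ] z [ 0.  0. -1.] f [ 0.1 -0.8 -0.1] w 0.0451
(0.629, -0.176, 0.14) -> [-0.3203  0.0701 -0.1026]
```

Emit:
{"op": "play_rows", "data": {
  "series": "0 0 -0.06 0 0 0 0.045;0 0 -0.105 0 0 0 0.045;-0.32 0.07 -0.105 0 0 0 0.06;-0.32 0.07 -0.105 0 0 0 0.06;-0.32 0.07 -0.105 0 0 0 0.06;-0.32 0.07 -0.105 0 0 0 0.06;-0.32 0.07 -0.105 0 0 0 0.06;-0.32 0.07 -0.105 0 0 0 0.06"
}}

```text
t: 15.38
eef_pos: [0.6282, -0.1803, 0.1422]
tcp_rot: [2.452, 1.963, -0.0]
ft_force: [-0.6, 0.5, -0.6]
gripper_width: 0.699
```

Run:
```python
from h import *
to((.629,-.176,.025))
im=snap('top','t6.png');im2=snap('side','s6.png')
a=cv2.resize(im[210:300,255:385],(693,480),interpolation=cv2.INTER_CUBIC)
b=cv2.resize(im2[140:340,240:470],(552,480),interpolation=cv2.INTER_CUBIC)
cv2.imwrite('pics/m6.png',cv2.resize(np.hstack([a,b])[:,:,::-1],(800,308)))
```

```text
t 15.38 tcp [ 0.6282 -0.1803  0.1422] xax [ 0.219  0.976 -0.001] z [ 0.    -0.001 -1.   ] f [-0.6  0.5 -0.6] w 0.0597
(0.629, -0.176, 0.025) -> [ 0.0045 -0.0002  0.1172]
```

View pics/m6.png

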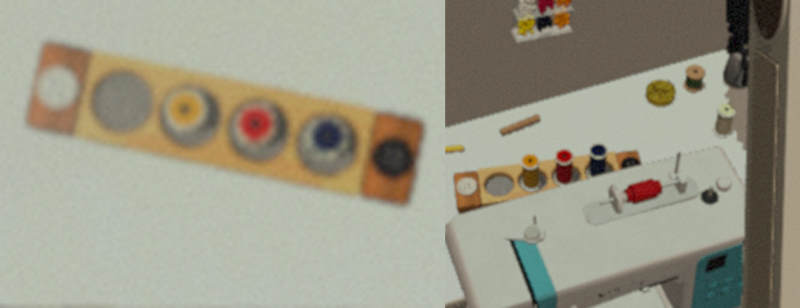

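Mustard, red and navy stand upright in the right wells. Cream is the last one.

Emit:
{"op": "play_rows", "data": {
  "series": "0.002 0 0.05 0 0 0 0.06;0.002 0 0.09 0 0 0 0.06;0.002 0 0.116 0 0 0 0.06;0.002 0 0.116 0 0 0 0.06;0.002 0 0.116 0 0 0 0;0.002 0 0.116 0 0 0 0;0.002 0 0.116 0 0 0 0;0.002 0 0.116 0 0 0 0"
}}

```text
t: 16.48
eef_pos: [0.6309, -0.174, 0.0287]
tcp_rot: [2.444, 1.969, 0.005]
ft_force: [0.6, 1.5, 5.5]
gripper_width: 0.32
```

Run:
```python
from h import *
to((.6401,.2012,.15))
```

```text
t 16.48 tcp [ 0.6309 -0.174   0.0287] xax [0.213 0.977 0.001] z [ 0.004 -0.    -1.   ] f [0.6 1.5 5.5] w 0.0273
(0.6401, 0.2012, 0.15) -> [ 0.3687 -0.0705 -0.1214]
```

Emit:
{"op": "play_rows", "data": {
  "series": "0 0 -0.06 0 0 0 0;0 0 -0.12 0 0 0 0;0.369 -0.07 -0.12 0 0 0 0;0.369 -0.07 -0.12 0 0 0 0;0.369 -0.07 -0.12 0 0 0 0;0.369 -0.07 -0.12 0 0 0 0;0.369 -0.07 -0.12 0 0 0 0;0.369 -0.07 -0.12 0 0 0 0"
}}

```text
t: 17.48
eef_pos: [0.6394, 0.2026, 0.1468]
tcp_rot: [2.447, 1.969, 0.001]
ft_force: [1.2, -0.2, 0.1]
gripper_width: 0.318
```

Emit:
{"op": "play_rows", "data": {
  "series": "0 0 0 0 0 0 0;0 0 0 0 0 0 0"
}}

```text
t: 17.73
eef_pos: [0.6392, 0.2007, 0.1462]
tcp_rot: [2.446, 1.971, -0.001]
ft_force: [-0.6, -0.4, -0.8]
gripper_width: 0.321
```

Run:
```python
from h import *
to((.6401,.2012,.039))
```

```text
t 17.73 tcp [0.6392 0.2007 0.1462] xax [ 0.213  0.977 -0.001] z [-0.    -0.001 -1.   ] f [-0.6 -0.4 -0.8] w 0.0274
(0.6401, 0.2012, 0.039) -> [0.0007 0.0008 0.1072]
```

Emit:
{"op": "play_rows", "data": {
  "series": "0 0 0.055 0 0 0 0;0 0 0.095 0 0 0 0;0 0 0.108 0 0 0 0;0 0 0.108 0 0 0 0;0 0 0.109 0 0 0 0.045;0 0 0.109 0 0 0 0.045;0 0 0.06 0 0 0 0.045;0 0 0 0 0 0 0.045"
}}

```text
t: 18.73
eef_pos: [0.6383, 0.2003, 0.1456]
tcp_rot: [-2.446, -1.969, 0.006]
ft_force: [0.0, 0.6, 0.7]
gripper_width: 0.527
```

Emit:
{"op": "play_rows", "data": {
  "series": "0 0 -0.03 0 0 0 0.045;-0.3 0.05 -0.06 0 0 0 0.045;-0.3 0.05 -0.06 0 0 0 0.045;-0.42 0 -0.06 0 0 0 0.045;-0.42 0 -0.06 0 0 0 0.045;-0.42 0 -0.06 0 0 0 0.045;-0.42 0 -0.06 0 0 0 0.045;-0.42 0 -0.06 0 0 0 0.045"
}}

```text
t: 19.73
eef_pos: [0.549, -0.212, 0.2069]
tcp_rot: [2.448, 1.968, 0.001]
ft_force: [1.1, -0.8, -0.3]
gripper_width: 0.533
```

Run:
```python
from h import *
to()
im=snap('top','t7.png');im2=snap('side','s7.png')
a=cv2.resize(im[190:300,255:395],(611,480),interpolation=cv2.INTER_CUBIC)
b=cv2.resize(im2[160:300,225:415],(651,480),interpolation=cv2.INTER_CUBIC)
cv2.imwrite('pics/m7.png',cv2.resize(np.hstack([a,b])[:,:,::-1],(800,304)))
for n in('spool_green','spool_grey','rolled_tape'):print(n,[(np.round(r['point']),round(r['confidence'],2)) for r in spotter.pinpoint(n,'side')[:2]])
# expected label/top pixel for seated spools, side view
for n,x,y,h in(('cr',.6401,.2012,.054),('mu',.6297,.1503,.059),('re',.6193,.0993,.06),('na',.609,.0483,.061)):
    print(n,proj('side',(x,y,.01+h)))
```

```text
t 19.73 tcp [ 0.549  -0.212   0.2069] xax [ 0.215  0.977 -0.   ] z [ 0.001 -0.001 -1.   ] f [ 1.1 -0.8 -0.3] w 0.0455
spool_green [(array([398., 195.]), 0.47)]
spool_grey [(array([427., 190.]), 0.63)]
rolled_tape [(array([376., 201.]), 0.87)]
cr [273.37669644 247.63441673]
mu [295.69060445 243.5426012 ]
re [318.01034409 240.50361188]
na [340.17539695 237.45159675]
```

View pics/m7.png

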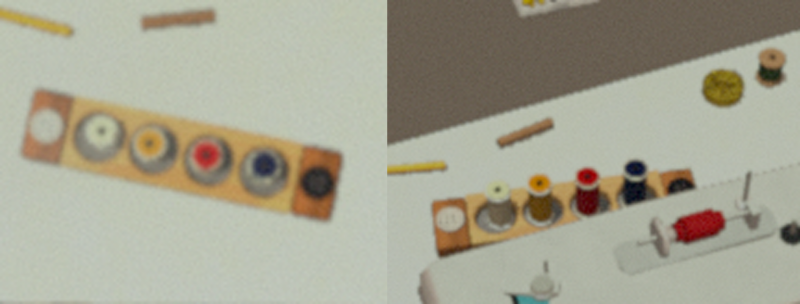

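All four spool tops match their seated projections to within about 3 px, so I'm handing in.

```bash
python3 -c "
from h import *
print(bot.hand_in())"
```

```text
the job is handed in; nothing more can be done
None
```

The four slim spools are standing in the rack wells: cream next to the white button, then mustard, red and navy next to the black button. I handed the job in at about 20 s of the allowed 99 s.

- **Seating:** both final camera views show the spools upright, one to a well. In the side view their tops sit within about 3 px of where spools on the well floors should appear. That is indirect evidence; nothing measured the contact with the floors.
- **Things to leave alone:** I sent the arm nowhere near the green spool, grey cone or tape. Their detected positions match the first readings within about 3 px, which is the detector's noise.
- **Forces:** the highest wrist force I read was about 6 N, along z as the fingers closed on a spool. I only saw readings at the end of each move. The gripper was clear of everything at hand-in.
- **Disagreements:** at the start the networks sometimes confused similar things, for example calling the green spool navy and the white button red. I settled these against the pictures. No final check failed.

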